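# Unclip the long battery pack from its bench charger and hold it up

### The job

Two cordless-tool battery packs stand latched in bench chargers: pinch the two side catches of the longer pack together between the fingers until both are fully pressed in, lift the pack straight out and finish while still holding it by its pressed catches, upright and still, with its foot about 10 cm higher than it sat. The catches are thin plastic, so squeeze gently, with about 15 N and never more than 30 N on either one. Leave the short pack latched in its charger and do not disturb the other things on the bench.

Things in the scene. Friction and masses are not known exactly. Their poses are not given: they have to be found in the camera images.
- long_pack_mid (a point): centre of the longer battery pack at the height of its catches. The pack is a black block 84 mm long (its x axis), 40 mm wide (y) and 88 mm tall (z up), about 0.4 kg. This point is on its vertical middle axis, 65 mm above its foot, 23 mm below its top, and 75 mm above the bench when seated. The catches, at this height on its +y and -y sides, measure 61 mm over their outer faces
- long_pack_foot (a point): centre of the long pack's underside, 65 mm below long_pack_mid, same axes; 10 mm above the bench when seated. The pack has 1.5 mm of play each way in its well
- long_pack_left (a joint): how far the catch on the long pack's +y side is pressed in: 0 out, 0.008 m fully pressed; spring 4 N at the start, 8 N fully pressed. A grey ribbed pad 22 mm long (x) by 22 mm high, its outer face 30.5 mm from the middle axis (22.5 mm when fully pressed). Its tooth hooks under the charger's lip: the pack comes free only with both catches 5.5 mm or more in
- long_pack_right (a joint): the same for the catch on its -y side; fully pressed, the two measure 45 mm over their outer faces
- long_pack: the long pack as a whole; origin at the centre of its underside, as long_pack_foot
- dock_long: the long pack's grey charger, fixed to the bench: 115 mm long (x) and 82 mm wide (y) round the well, rim 45 mm above the bench, with a 30 mm high hump of 34 mm more on its -x end; origin on the bench under the well's centre; its axes are those of the seated pack
- dock_short: the short pack's charger, alike but 81 mm long round the well; fixed; origin on the bench under the well's centre
- short_pack_mid (a point): the same point of the short pack, which is to stay: alike in all but its length of 50 mm; seated, this point is 75 mm above the bench
- race: plain steel bearing race, a ring 42 mm across and 14 mm high, lying flat; origin under its centre; a bystander
- socket: steel socket standing on end, 26 mm across, 30 mm high; origin under its centre; a bystander
- punch: dark steel punch, 110 mm long along its x axis, 10 mm thick, lying; origin under its middle; a bystander
- oil: white oil bottle, 72 mm across, 150 mm high, standing; origin under its centre; a bystander
- can: bare aluminium can, 66 mm across, 110 mm high, standing; origin under its centre; a bystander
- driver: screwdriver with a red handle, about 200 mm long along its x axis, lying; a bystander
- spanner: steel spanner, about 180 mm long along its x axis, lying; a bystander
Not all that is in view belongs to the job. Leave any green look-alike of the dock_short alone.

How it is judged:
By the outcome, as a careful person would: the job done as asked, in the order asked, and still so for the second after the job is handed in, while the arm keeps its last pose, push and grip.
It also fails if it takes over 38 s, if anything falls off the work surface, if the arm or the gripper's body presses on something with over 40 N, if the wrist force passes 120 N, or if a joint passes its speed limit or range.

### The arm

A 7-joint arm with a two-finger parallel gripper is mounted at the origin on the work surface. World frame = base frame: x ahead of the robot, y to its left, z up, the work surface at z = 0. Lengths are in m, angles in rad, forces in N, time in s.
With the tool pointing down it reaches from about 0.425 to 0.95 m from the base axis. Payload 4.7 kg.
Tool frame: the origin (TCP) lies between the finger pads; the fingertips stand 17 mm ahead of it and the grasp point (between the pads) lies 2 mm behind it; y points along the fingers, z is the direction in which the jaws open and shut, and the axes are right-handed (so a half turn about y gives the same grasp; the last joint's range is limited). The gripper opens to 87 mm and grips with 3 to 60 N. Pads are 19 mm wide; open, the fingers measure 117 mm over their backs; the gripper's body (75 mm by 190 mm) begins 51 mm behind the grasp point.
Start: joints at [1.153, 0.469, -0.049, 1.532, 0.024, 1.141, -0.082], TCP at [0.256, -0.625, 0.24] pointing down, gripper open.
Joint ranges: [-2.59, 2.59], [-0.33, 1.99], [-1.39, 1.29], [0.1, 2.45], [-1.04, 4.18], [0.21, 1.99], [-2.66, 2.66]. Speed limits (rad/s): [2.57, 2.57, 3.14, 3.14, 3.14, 3.14, 3.14].

### API

Orientations are given as [roll, pitch, yaw] about the fixed x, y, z axes, in that order (R = Rz(yaw) Ry(pitch) Rx(roll)).
In Python, from workcell import arm, optics gives the robot as it stands.
- The arm moves only by the tool move_arm, never from a script. Its argument "rows" is a list of rows, each an object of numbers: "dx", "dy", "dz": the shift along the tool's x, y, z in mm; "spin": the turn about the tool's y in degrees. A call has 1 to 8 rows; each row is the pose to reach, as a shift and turn from the pose measured when the call began, along the tool's axes at that moment; what a row does not reach only later rows make up. A row lasts 1/8 s, in which the tool goes at most 62.5 mm and 10.7 degrees, less where a joint would pass 70% of its speed; a pose out of reach is approached as far as the arm can. A call with a gripper value outside its range is refused whole. "jaw" is the gripper command: -1 is shut, 1 is fully open, values between are in proportion, set as the call begins (left out, the last holds). The fingers move at their own pace and stop on an object; "grip_force" is the grip in N (left out, the last holds). Time passes only in rows, so rows that repeat a pose let the fingers close. It gives the time, the measured TCP pose, the force and the opening at its end, in the units of the state.
- arm.observe(): the state, without advancing time (a new reading comes with each control period).
- optics.grab_frame(name): name is "side" or "top" or "wrist"; returns a dict with "frame" (480x640x3 uint8, red, green, blue), "mtx" (3x3 intrinsics, pixels), "extrinsics" (4x4, takes a point from world to camera coordinates). Camera axes: x right, y down, z forward; pixel columns grow to the right and rows downward; lengths in m; the calibration is good to about 2 mm. A picture is of the moment at which its call begins. There is no depth.
- arm.sign_off(): hands the job in, once; it reports no verdict.
The state is a dict: "time_s": time; "joint_pos": joint angles; "dq": joint speeds; "effort": joint torques, N m; "eef_pos": TCP position; "orientation": TCP orientation; "contact_force": force on the tool from outside, world axes, zero at the start; "moment": the same for the moment, N m; "finger_gap": opening from 0.0 (shut) to 1.0 (fully open).
Only numpy, scipy, OpenCV 4.12 (cv2) and the standard library are available. Lean on these libraries where they do the work, as an engineer would, in place of code of your own. Each camera call takes 0.05 s, during which the arm holds its last target. There are 200 camera calls.

## Working session

There is one attempt and no reset: what is moved stays moved. The work goes in short steps, Python scripts to look and compute and a tool call to move; the robot and the scene stay as the last step left them, time stands still between calls to the robot, and variables do not carry over. Pictures are saved under pics/ and viewed, about 8 in all and at most 12, crops included, and the job is handed in when it is done.

Besides the shell and the picture viewer there is one more tool, called after ">>>" as name(argument=value, ...), one argument or row to a line, values as JSON. move_arm: Moves the arm, as the interface text tells. Its arguments: {"type":"object","properties":{"rows":{"type":"array"},"jaw":{"type":"number"},"grip_force":{"type":"number"}},"required":["rows"]}

```bash
mkdir -p pics; cat > h.py <<'E'
import numpy as np, cv2
from workcell import arm, optics
def grab(n,f):
    d=optics.grab_frame(n); cv2.imwrite('pics/'+f,cv2.cvtColor(d['frame'],cv2.COLOR_RGB2BGR)); np.savez('pics/'+f+'.npz',**d); return d
def load(f): return np.load('pics/'+f+'.npz')
def ray(d,u,v,z):
    K,E=d['mtx'],d['extrinsics']; R,t=E[:3,:3],E[:3,3]
    c=-R.T@t; r=R.T@np.linalg.solve(K,[u,v,1]); return c+r*(z-c[2])/r[2]
def proj(d,p):
    q=d['extrinsics']@np.append(p,1); q=d['mtx']@q[:3]; return q[:2]/q[2]
E
python3 - <<'E'
from h import *
for n in ('top','side'):
    d=grab(n,n+'1.png'); E=d['extrinsics']; print(n,-E[:3,:3].T@E[:3,3],d['mtx'][0,0])
s=arm.observe(); print(s)
E
```

```text
top [ 0.38951192 -0.01354415  1.37345168] 509.31855477530996
side [0.1850613  0.54101153 0.91135992] 515.1325257855939
{'time_s': 0.1, 'joint_pos': array([ 1.15310365,  0.46940155, -0.0485817 ,  1.53358528,  0.02414499,
        1.14101075, -0.0822948 ]), 'dq': array([-7.61395112e-04, -1.93642237e-03, -8.14485499e-04, -3.35471346e-03,
        9.53006176e-05,  4.76484524e-04,  7.89578746e-04]), 'effort': array([ 1.48777472e-03, -5.09171176e+01, -8.14519613e-02, -2.36830509e+01,
       -6.16341108e-02,  3.44715652e-02,  3.22851565e-05]), 'eef_pos': array([ 0.25567106, -0.62414616,  0.23857227]), 'orientation': array([-1.57261102e+00, -1.10792220e-04, -2.75275846e+00]), 'contact_force': array([0.79618938, 0.66562622, 0.14575905]), 'moment': array([0.00668433, 0.0106415 , 0.03108811]), 'finger_gap': 0.999794568312343}
```

View pics/top1.png

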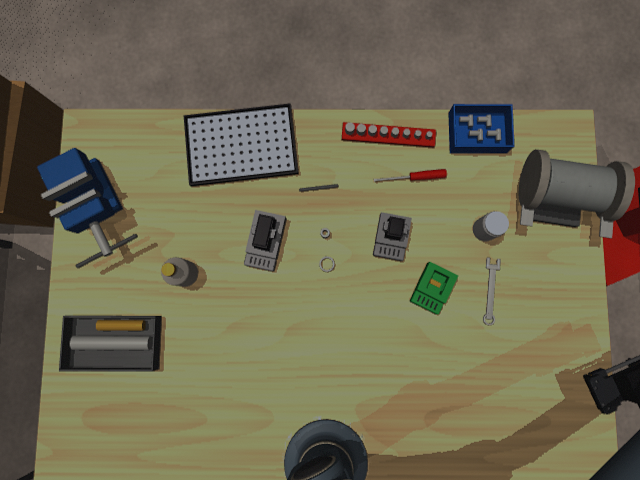

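View pics/side1.png

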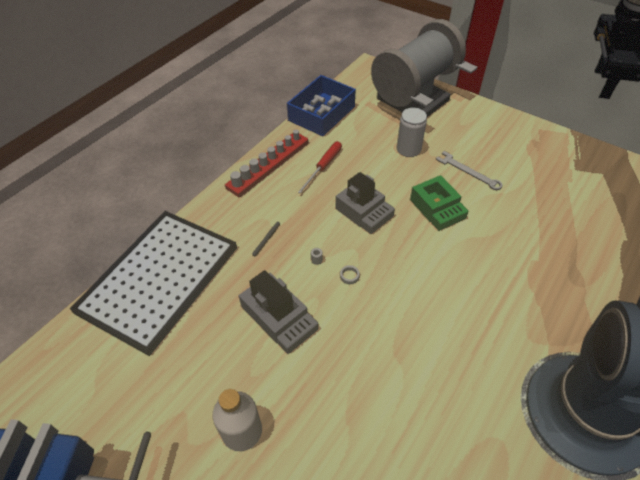

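The top view shows the long pack at about (265,232) with its hump towards the robot. The short pack is at (394,228) and the green look-alike at (434,288). The side view shows the long pack at (270,293). Next I'll enlarge both views of it.

```bash
python3 - <<'E'
from h import *
a=cv2.imread('pics/top1.png')[200:280,235:295]; b=cv2.imread('pics/side1.png')[260:360,230:325]
a=cv2.resize(a,(360,480),interpolation=cv2.INTER_CUBIC); b=cv2.resize(b,None,fx=4.6,fy=4.6,interpolation=cv2.INTER_CUBIC)
o=np.zeros((480,800,3),np.uint8); o[:,:360]=a; o[:460,362:362+b.shape[1]]=b[:460]
cv2.imwrite('pics/crop1.png',o)
E
```

```text
(no output)
```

View pics/crop1.png

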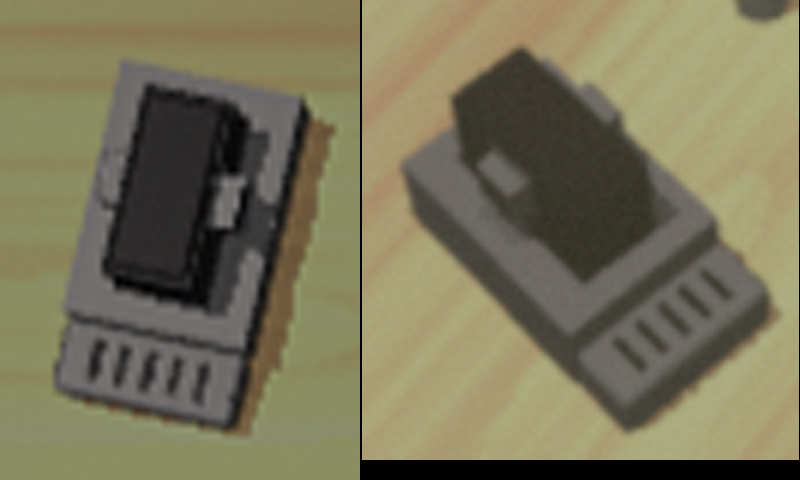

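```bash
python3 - <<'E'
from h import *
d=load('top1.png')
def m(P,z,name):
    p=np.array([ray(d,235+x/6,200+y/6,z) for x,y in P]); c=p.mean(0)
    ax=(p[0]+p[1]-p[2]-p[3])/2; w=(p[0]+p[3]-p[1]-p[2])/2
    print(name,c.round(4),'len',np.linalg.norm(ax).round(4),'wid',np.linalg.norm(w).round(4),'yaw',np.degrees(np.arctan2(ax[1],ax[0])).round(1),np.degrees(np.arctan2(-w[0],w[1])).round(1))
m([(150,85),(222,105),(190,282),(107,268)],.098,'pack')
m([(122,62),(305,98),(245,350),(65,315)],.045,'dock')
s=load('side1.png')
print('side pad faces mid', ray(s,230+(503-362)/4.6,260+172/4.6,.075),ray(s,230+(600-362)/4.6,260+103/4.6,.075))
for u,v in((520,48),(590,278),(455,98),(650,165)):print(ray(s,230+(u-362)/4.6,260+v/4.6,.098))
for u,v in((362,238),(503,172)):pass
E
```

```text
pack [0.5845 0.162  0.098 ] len 0.0783 wid 0.0337 yaw -10.3 -12.2
dock [0.5834 0.1615 0.045 ] len 0.1147 wid 0.0817 yaw -11.7 -10.9
side pad faces mid [0.59305909 0.18411154 0.075     ] [0.58125839 0.13391978 0.075     ]
[0.6150746  0.14254405 0.098     ]
[0.52281017 0.21202515 0.098     ]
[0.62110476 0.17753812 0.098     ]
[0.53516169 0.15722332 0.098     ]
```

>>> move_arm(
  rows=[
    {"dx":-30,"dz":-30,"spin":-9},
    {"dx":-65,"dz":-65,"spin":-18},
    {"dx":-100,"dz":-100,"spin":-27},
    {"dx":-135,"dz":-135,"spin":-36},
    {"dx":-170,"dz":-170,"spin":-45},
    {"dx":-205,"dz":-205,"spin":-54},
    {"dx":-240,"dz":-240,"spin":-63},
    {"dx":-275,"dz":-275,"spin":-73},
  ],
  jaw=1,
  grip_force=15,
)

```text
$.rows[0]: bad value
```

```bash
cat >> h.py <<'E'
def plan(x,y,z,yawdeg):
    s=arm.observe(); from scipy.spatial.transform import Rotation as T
    R=T.from_euler('xyz',s['orientation']).as_matrix(); d=R.T@(np.array([x,y,z])-s['eef_pos'])
    yaw=np.degrees(s['orientation'][2]); e=(yawdeg-yaw+180)%360-180
    print('t',s['time_s'],'pos',s['eef_pos'].round(4),'rpy',np.degrees(s['orientation']).round(2),'go mm',(d*1e3).round(1),'spin',round(-e,1),'F',s['contact_force'].round(1),'gap',s['finger_gap'],'q',s['joint_pos'].round(2))
E
python3 -c "
from h import *
plan(.5834,.1615,.24,-11.3)"
```

```text
t 0.1 pos [ 0.2557 -0.6241  0.2386] rpy [-9.0100e+01 -1.0000e-02 -1.5772e+02] go mm [-6.011e+02 -4.000e-01 -6.028e+02] spin -146.4 F [0.8 0.7 0.1] gap 0.999794568312343 q [ 1.15  0.47 -0.05  1.53  0.02  1.14 -0.08]
```

>>> move_arm(
  rows=[
    {"dx":-30,"dy":0,"dz":-30,"spin":-9},
    {"dx":-65,"dy":0,"dz":-65,"spin":-18},
    {"dx":-100,"dy":0,"dz":-100,"spin":-27},
    {"dx":-135,"dy":0,"dz":-135,"spin":-36},
    {"dx":-170,"dy":0,"dz":-170,"spin":-45},
    {"dx":-205,"dy":0,"dz":-205,"spin":-54},
    {"dx":-240,"dy":0,"dz":-240,"spin":-63},
    {"dx":-275,"dy":0,"dz":-275,"spin":-73},
  ],
  jaw=1,
  grip_force=15,
)

```text
time_s: 1.1
eef_pos: [0.4061, -0.2638, 0.2389]
orientation: [-1.572, 0.002, -1.473]
contact_force: [0.6, -0.1, -0.8]
finger_gap: 1.0
```

```bash
python3 -c "
from h import *
plan(.5834,.1615,.24,-11.3)"
```

```text
t 1.1 pos [ 0.4061 -0.2638  0.2389] rpy [-90.05   0.1  -84.4 ] go mm [-406.    -0.6  217.9] spin -73.1 F [ 0.6 -0.1 -0.8] gap 0.9997102972971201 q [ 0.9   0.19 -0.46  1.95  0.1   1.02  0.49]
```

>>> move_arm(
  rows=[
    {"dx":-45,"dy":0,"dz":25,"spin":-9},
    {"dx":-95,"dy":0,"dz":52,"spin":-18},
    {"dx":-145,"dy":0,"dz":79,"spin":-27},
    {"dx":-200,"dy":0,"dz":107,"spin":-36},
    {"dx":-255,"dy":0,"dz":136,"spin":-45},
    {"dx":-310,"dy":0,"dz":166,"spin":-54},
    {"dx":-362,"dy":0,"dz":195,"spin":-64},
    {"dx":-406,"dy":0,"dz":218,"spin":-73},
  ],
)

```text
time_s: 2.1
eef_pos: [0.5839, 0.1636, 0.239]
orientation: [-1.569, 0.002, -0.193]
contact_force: [0.1, -0.2, -0.4]
finger_gap: 0.998
```

```bash
python3 -c "
from h import *
plan(.5834,.1615,.24,-11.3)
grab('wrist','w1.png')"
```

```text
t 2.1 pos [0.5839 0.1636 0.239 ] rpy [-89.91   0.11 -11.06] go mm [-0.1 -1.  -2.2] spin 0.2 F [ 0.1 -0.2 -0.4] gap 0.9984238440340969 q [ 0.26  0.48 -0.84  1.67  0.38  1.16  0.7 ]
```

View pics/w1.png

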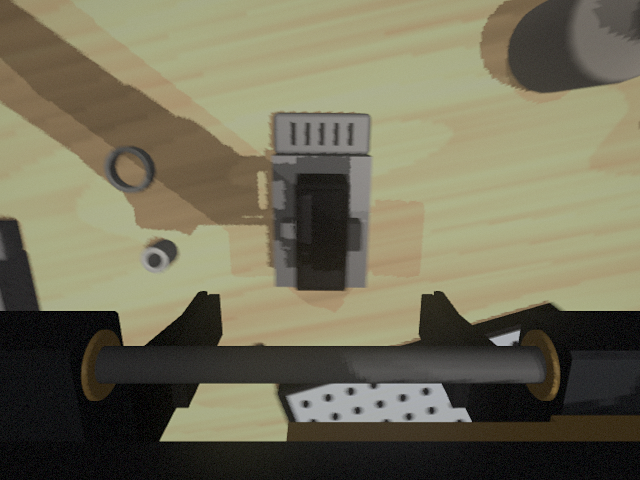

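The wrist view shows the pack between the fingers, its top at columns 298–347 and rows 175–290. The dock rim spans columns 275–369 and rows 155–287, and the pads are at about (287,230) and (355,234).

```bash
python3 - <<'E'
from h import *
d=load('w1.png'); im=cv2.imread('pics/w1.png')[140:300,250:395]
cv2.imwrite('pics/crop2.png',cv2.resize(im,None,fx=4,fy=3.7,interpolation=cv2.INTER_CUBIC) if 0 else cv2.resize(im,None,fx=3.75,fy=3.75,interpolation=cv2.INTER_CUBIC))
def m(P,z,n):
    p=np.array([ray(d,*q,z) for q in P]); print(n,p.mean(0).round(4)); 
    for i,j in((0,1),(3,2),(0,3),(1,2)):
        v=p[j]-p[i]; print('  ',np.linalg.norm(v).round(4),np.degrees(np.arctan2(v[1],v[0])).round(1))
m([(298,175),(348,175),(345,290),(297,290)],.098,'pack')
m([(274,155),(370,155),(367,287),(276,287)],.045,'dock')
E
```

```text
pack [0.5805 0.1651 0.098 ]
   0.0349 79.0
   0.0364 79.0
   0.0865 -12.4
   0.0865 -11.4
dock [0.585  0.1643 0.045 ]
   0.0783 79.0
   0.0816 79.0
   0.1158 -12.0
   0.1158 -10.3
```

View pics/crop2.png

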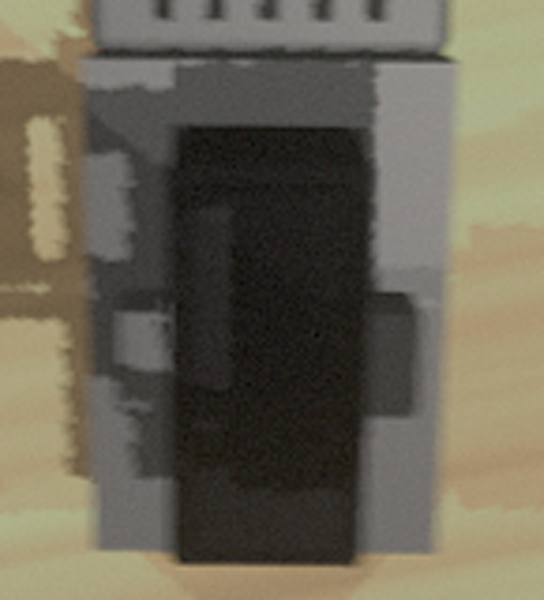

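>>> move_arm(
  rows=[
    {"dx":0,"dy":20,"dz":0,"spin":0.2},
    {"dx":0,"dy":45,"dz":0,"spin":0.2},
    {"dx":0,"dy":70,"dz":0,"spin":0.2},
    {"dx":0,"dy":95,"dz":0,"spin":0.2},
    {"dx":0,"dy":115,"dz":0,"spin":0.2},
    {"dx":0,"dy":130,"dz":0,"spin":0.2},
    {"dx":0,"dy":140,"dz":0,"spin":0.2},
    {"dx":0,"dy":140,"dz":0,"spin":0.2},
  ],
)

```text
time_s: 3.15
eef_pos: [0.5843, 0.1725, 0.0989]
orientation: [-1.561, 0.002, -0.186]
contact_force: [0.1, 0.0, -0.4]
finger_gap: 1.0
```

```bash
python3 -c "
from h import *
plan(.5834,.163,.073,-11.3)
a=grab('wrist','w2.png')['frame']; b=grab('side','s2.png')['frame']
b=cv2.resize(b[200:360,180:370],None,fx=2.1,fy=2.1,interpolation=cv2.INTER_CUBIC)
a=cv2.resize(a[:,60:580],(400,369)); o=np.zeros((369,800,3),np.uint8); o[:,:400]=a; o[:b.shape[0],401:401+b.shape[1]]=b
cv2.imwrite('pics/c3.png',cv2.cvtColor(o,cv2.COLOR_RGB2BGR))"
```

```text
t 3.15 pos [0.5843 0.1725 0.0989] rpy [-89.45   0.14 -10.67] go mm [ 0.9 25.8 -9.7] spin 0.6 F [ 0.1  0.  -0.4] gap 1.0000976673785247 q [ 0.18  0.63 -0.75  1.79  0.52  0.92  0.59]
```

View pics/c3.png

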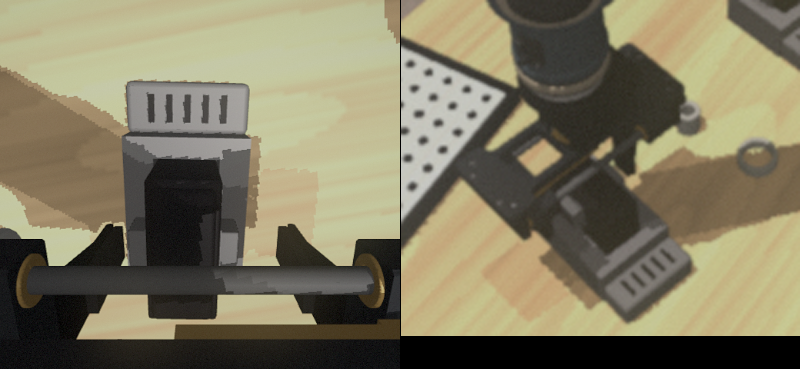

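The wrist crop shows the finger midpoint at column 199 and the pack at 183, so the tool has drifted about 9 mm to +y, which agrees with the measured pose. I'll correct this before descending.

>>> move_arm(
  rows=[
    {"dx":0.5,"dy":0,"dz":-5,"spin":0.6},
    {"dx":1,"dy":0,"dz":-10,"spin":0.6},
    {"dx":1,"dy":0,"dz":-10,"spin":0.6},
    {"dx":1,"dy":0,"dz":-10,"spin":0.6},
  ],
)

```text
time_s: 3.75
eef_pos: [0.5841, 0.1627, 0.1]
orientation: [-1.56, 0.001, -0.197]
contact_force: [0.3, 0.6, 0.9]
finger_gap: 1.0
```

```bash
python3 -c "
from h import *
plan(.5834,.163,.073,-11.3)"
```

```text
t 3.75 pos [0.5841 0.1627 0.1   ] rpy [-8.939e+01  4.000e-02 -1.128e+01] go mm [-0.7 27.  -0.2] spin 0.0 F [0.3 0.6 0.9] gap 0.9997810858853879 q [ 0.2   0.63 -0.75  1.8   0.52  0.91  0.6 ]
```

>>> move_arm(
  rows=[
    {"dx":0,"dy":8,"dz":0,"spin":0},
    {"dx":0,"dy":16,"dz":-1,"spin":0},
    {"dx":0,"dy":24,"dz":-1,"spin":0},
    {"dx":0,"dy":27,"dz":-1,"spin":0},
    {"dx":0,"dy":27,"dz":-1,"spin":0},
  ],
)

```text
time_s: 4.38
eef_pos: [0.5838, 0.1621, 0.0726]
orientation: [-1.56, 0.001, -0.197]
contact_force: [-0.4, 0.0, 1.0]
finger_gap: 1.001
```

```bash
python3 -c "
from h import *
plan(.5834,.163,.073,-11.3)
a=grab('wrist','w4.png')['frame']; b=grab('top','t4.png')['frame']
b=cv2.resize(b[190:290,215:315],None,fx=3.9,fy=3.9,interpolation=cv2.INTER_CUBIC)
a=cv2.resize(a[:,60:580],(400,369)); o=np.zeros((390,800,3),np.uint8); o[:369,:400]=a; o[:b.shape[0],401:401+b.shape[1]]=b
cv2.imwrite('pics/c4.png',cv2.cvtColor(o,cv2.COLOR_RGB2BGR))"
```

```text
t 4.375 pos [0.5838 0.1621 0.0726] rpy [-8.939e+01  7.000e-02 -1.127e+01] go mm [-0.6 -0.4  0.8] spin 0.0 F [-0.4  0.   1. ] gap 1.001498738071408 q [ 0.18  0.66 -0.72  1.82  0.55  0.87  0.57]
```

View pics/c4.png

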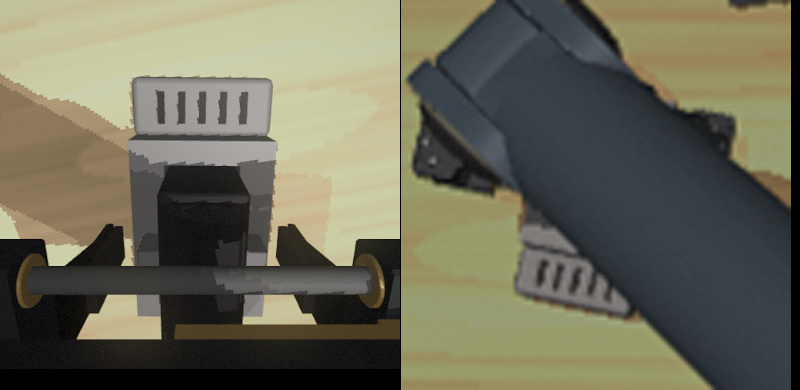

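Finger midpoint is at column 199.5, while the catches (137–267) and dock are centred on about 202, so the tool needs about 1 mm towards +y. After that I'll close in stages.

>>> move_arm(
  rows=[
    {"dx":0,"dy":0,"dz":1,"spin":0},
    {"dx":0,"dy":0,"dz":1,"spin":0},
    {"dx":0,"dy":0,"dz":1,"spin":0},
    {"dx":0,"dy":0,"dz":1,"spin":0},
  ],
  jaw=0.42,
  grip_force=15,
)

```text
time_s: 4.97
eef_pos: [0.5844, 0.1632, 0.0732]
orientation: [-1.56, 0.0, -0.197]
contact_force: [0.5, -0.2, 1.1]
finger_gap: 0.724
```

>>> move_arm(
  rows=[
    {"dx":0,"dy":0,"dz":0,"spin":0},
    {"dx":0,"dy":0,"dz":0,"spin":0},
    {"dx":0,"dy":0,"dz":0,"spin":0},
  ],
  jaw=0.25,
  grip_force=15,
)

```text
time_s: 5.35
eef_pos: [0.5844, 0.1632, 0.0732]
orientation: [-1.56, 0.0, -0.197]
contact_force: [-0.8, -0.3, 1.4]
finger_gap: 0.634
```

```bash
python3 -c "
from h import *
plan(.5834,.163,.073,-11.3)"
```

```text
t 5.35 pos [0.5844 0.1632 0.0732] rpy [-8.937e+01  1.000e-02 -1.128e+01] go mm [-0.9  0.2 -0.4] spin 0.0 F [-0.8 -0.3  1.4] gap 0.6341224341425211 q [ 0.18  0.66 -0.72  1.82  0.55  0.87  0.57]
```

Gap is 55 mm, so the catches are partly pressed, and there is almost no side force, which means the grip is centred. I'll continue closing.

>>> move_arm(
  rows=[
    {"dx":0,"dy":0,"dz":0,"spin":0},
    {"dx":0,"dy":0,"dz":0,"spin":0},
    {"dx":0,"dy":0,"dz":0,"spin":0},
  ],
  jaw=0.1,
  grip_force=15,
)

```text
time_s: 5.72
eef_pos: [0.5844, 0.1632, 0.0733]
orientation: [-1.56, 0.0, -0.197]
contact_force: [-1.3, -0.3, 0.2]
finger_gap: 0.555
```

>>> move_arm(
  rows=[
    {"dx":0,"dy":0,"dz":0,"spin":0},
    {"dx":0,"dy":0,"dz":0,"spin":0},
    {"dx":0,"dy":0,"dz":0,"spin":0},
    {"dx":0,"dy":0,"dz":0,"spin":0},
  ],
  jaw=-1,
  grip_force=15,
)

```text
time_s: 6.22
eef_pos: [0.5844, 0.1631, 0.0734]
orientation: [-1.56, 0.0, -0.197]
contact_force: [-1.9, -0.4, 4.0]
finger_gap: 0.501
```

```bash
python3 -c "
from h import *
plan(.5834,.163,.173,-11.3)"
```

```text
t 6.225 pos [0.5844 0.1631 0.0734] rpy [-8.938e+01  1.000e-02 -1.129e+01] go mm [ -0.9 -99.6   0.8] spin 0.0 F [-1.9 -0.4  4. ] gap 0.501322197154356 q [ 0.18  0.66 -0.72  1.82  0.55  0.87  0.57]
```

>>> move_arm(
  rows=[
    {"dx":0,"dy":-2,"dz":0,"spin":0},
    {"dx":0,"dy":-4,"dz":0,"spin":0},
    {"dx":0,"dy":-6,"dz":0,"spin":0},
    {"dx":0,"dy":-8,"dz":0,"spin":0},
    {"dx":0,"dy":-8,"dz":0,"spin":0},
  ],
)

```text
time_s: 6.85
eef_pos: [0.5844, 0.1631, 0.0816]
orientation: [-1.56, -0.0, -0.197]
contact_force: [0.3, -1.2, -3.1]
finger_gap: 0.501
```

```bash
python3 -c "
from h import *
plan(.5844,.1631,.1734,-11.3)
a=grab('wrist','w5.png')['frame']; b=grab('side','s5.png')['frame']
b=cv2.resize(b[200:360,180:370],None,fx=2.1,fy=2.1,interpolation=cv2.INTER_CUBIC)
a=cv2.resize(a[:,60:580],(400,369)); o=np.zeros((369,800,3),np.uint8); o[:,:400]=a; o[:b.shape[0],401:401+b.shape[1]]=b
cv2.imwrite('pics/c5.png',cv2.cvtColor(o,cv2.COLOR_RGB2BGR))"
```

```text
t 6.85 pos [0.5844 0.1631 0.0816] rpy [-8.937e+01 -1.000e-02 -1.128e+01] go mm [ -0.  -91.8   1. ] spin 0.0 F [ 0.3 -1.2 -3.1] gap 0.5005737076193506 q [ 0.18  0.65 -0.73  1.81  0.54  0.88  0.58]
```

View pics/c5.png

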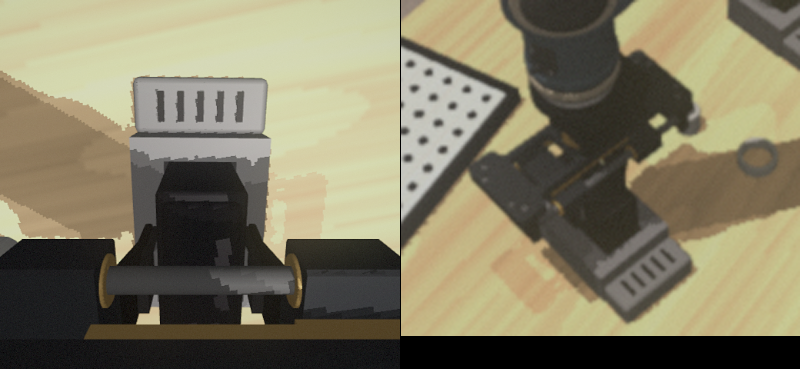

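The pack is centred in the grip, with no jam force: −3 N is roughly the pack's weight. Continuing the lift.

>>> move_arm(
  rows=[
    {"dx":0,"dy":-5,"dz":0,"spin":0},
    {"dx":0,"dy":-11,"dz":0,"spin":0},
    {"dx":0,"dy":-17,"dz":0,"spin":0},
    {"dx":0,"dy":-23,"dz":0,"spin":0},
    {"dx":0,"dy":-29,"dz":0.5,"spin":0},
    {"dx":0,"dy":-35,"dz":0.5,"spin":0},
    {"dx":0,"dy":-40,"dz":0.5,"spin":0},
    {"dx":0,"dy":-40,"dz":0.5,"spin":0},
  ],
)

```text
time_s: 7.95
eef_pos: [0.5846, 0.1632, 0.1219]
orientation: [-1.56, -0.001, -0.197]
contact_force: [0.5, 0.1, -3.1]
finger_gap: 0.502
```

```bash
python3 -c "
from h import *
plan(.5844,.1631,.1734,-11.3)"
```

```text
t 7.95 pos [0.5846 0.1632 0.1219] rpy [-8.936e+01 -3.000e-02 -1.129e+01] go mm [ -0.1 -51.5   0.5] spin 0.0 F [ 0.5  0.1 -3.1] gap 0.5016977248459592 q [ 0.21  0.6  -0.77  1.79  0.49  0.95  0.61]
```

>>> move_arm(
  rows=[
    {"dx":0,"dy":-6,"dz":0,"spin":0},
    {"dx":0,"dy":-14,"dz":0,"spin":0},
    {"dx":0,"dy":-22,"dz":0,"spin":0},
    {"dx":0,"dy":-30,"dz":0.5,"spin":0},
    {"dx":0,"dy":-38,"dz":0.5,"spin":0},
    {"dx":0,"dy":-46,"dz":0.5,"spin":0},
    {"dx":0,"dy":-51,"dz":0.5,"spin":0},
    {"dx":0,"dy":-51,"dz":0.5,"spin":0},
  ],
)

```text
time_s: 8.95
eef_pos: [0.5847, 0.1632, 0.1733]
orientation: [-1.559, -0.001, -0.197]
contact_force: [0.3, 0.3, -3.5]
finger_gap: 0.504
```

>>> move_arm(
  rows=[
    {"dx":0,"dy":0,"dz":0,"spin":0},
    {"dx":0,"dy":0,"dz":0,"spin":0},
    {"dx":0,"dy":0,"dz":0,"spin":0},
    {"dx":0,"dy":0,"dz":0,"spin":0},
  ],
)

```text
time_s: 9.45
eef_pos: [0.5847, 0.1632, 0.1732]
orientation: [-1.559, -0.001, -0.197]
contact_force: [-0.4, -0.1, -4.2]
finger_gap: 0.501
```

```bash
python3 -c "
from h import *
plan(.5844,.1631,.1734,-11.3)
a=grab('wrist','w6.png')['frame']; b=grab('side','s6.png')['frame']
b=cv2.resize(b[170:360,180:370],None,fx=2.1,fy=2.1,interpolation=cv2.INTER_CUBIC)
a=cv2.resize(a[:,60:580],(400,369)); o=np.zeros((400,800,3),np.uint8); o[:369,:400]=a; o[:b.shape[0],401:401+b.shape[1]]=b
cv2.imwrite('pics/c6.png',cv2.cvtColor(o,cv2.COLOR_RGB2BGR))"
```

```text
t 9.45 pos [0.5847 0.1632 0.1732] rpy [-8.935e+01 -6.000e-02 -1.129e+01] go mm [-0.2 -0.2 -0.1] spin 0.0 F [-0.4 -0.1 -4.2] gap 0.5014104391854474 q [ 0.24  0.55 -0.8   1.74  0.44  1.03  0.66]
```

View pics/c6.png

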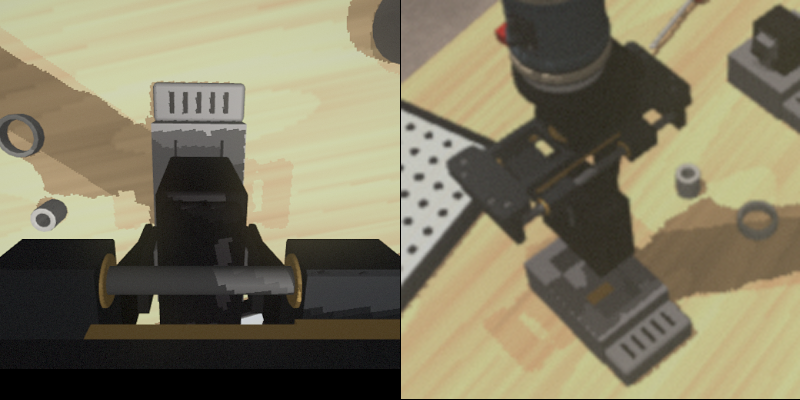

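The pack is clear of the dock and sits in the wrist picture exactly as it did at the start of the lift, so it hasn't slipped. Socket, ring and short pack are undisturbed.

```bash
python3 -c "
from h import *
print(arm.sign_off())"
```

```text
the job is handed in; nothing more can be done
None
```

I pinched both catches of the long pack at 15 N, lifted it straight out of its charger, and handed the job in still holding it by the catches. The arm's clock read about 9.5 s of the 38 s allowed. The hand-in gives no verdict.

**Last checks**
- **Height:** the tool rose 99.8 mm from the grasp (0.0734 to 0.1732 m), and the pack did not visibly slip in the fingers during the lift.
- **Load:** the wrist force was about −4 N, which is roughly the pack's weight, and nothing jammed on the way out.
- **Surroundings:** the last pictures show the socket, the ring and the short pack where they were. I did not check the other items in a final top view.

**Disagreements**
- **Finger opening:** the opening held steady at 0.501, about 43.6 mm. That is slightly less than the 45 mm expected with both catches fully pressed; I put this down to soft pads or gauge error and did not verify it. I did not measure either catch directly.
- **Tilt:** the tool leans about 0.65° from vertical.
- **Drift:** the first descent drifted about 9 mm sideways above the pack, which I corrected before closing the fingers.

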